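# Slide the drip tray under the drying rack

### The job

Two freshly painted plaster hands are drying on the low wire rack. Gently push the shallow metal drip tray along the table, and in under the rack through the open end that faces it, until it lies square beneath the rack and sticks out about equally at both ends. Keep the tray flat on the table and do not pick it up, do not touch the wet hands or shift the rack, and leave the jar, cup, lid and brush alone.

Things in the scene. Friction and masses are not known exactly. Their poses are not given: they have to be found in the camera images.
- tray: Shallow drip tray of bare sheet metal, 150 mm (its x) by 230 mm (its y) outside, 15 mm tall, rim walls 3 mm thick, open on top, empty, the same either way round. Loose, 0.2 to 0.4 kg, slides with 1 to 4 N of drag. Starts flat on the table beyond the +y or the -y end of the rack, not lined up with it. Origin: centre of its underside; z up.
- rack: Low steel wire rack, 200 x 200 mm; underside of its mesh top 20 mm above the table, upper face at 26 mm. A wire foot at each corner, along the two x edges (outer 30 mm of each edge); 188 mm free between feet across x, so the y ends are open and the tray goes in along y, standing out 15 mm at each end when centred. Loose, 0.45 kg plus the hands on it. Origin: centre of its footprint at table height.
- cast_open: Plaster cast of a small open hand, painted dark pink, standing upright on its wrist, fingers up, about 50 mm from the rack's centre towards the rack's -x. About 80 mm wide (its x) with the thumb; no part is more than 30 mm from its origin along its y; 145 mm tall. Loose, 0.35 kg. Origin: centre of the flat wrist end, on the rack's top; z up. Never to be touched.
- cast_curled: Plaster cast of a small hand with curled fingers, painted dark blue, standing upright on its wrist, about 50 mm from the rack's centre towards the rack's +x. About 80 mm wide (its x) with the thumb; no part is more than 60 mm from its origin along its y; 115 mm tall. Loose, 0.35 kg. Origin: centre of the flat wrist end, on the rack's top; z up. Never to be touched.
- jar: Closed glass paint jar with a dark metal cap, 58 mm across, 85 mm tall, beyond the work as seen from the robot. Origin: centre of its underside. Bystander.
- cup: Paper cup, 68 mm across the rim, 75 mm tall, standing open end up to the robot's left. Origin: centre of its underside. Bystander.
- lid: Dark metal jar lid, 62 mm across, 12 mm tall, lying on the table beyond the work. Origin: centre of its underside. Bystander.
- brush: Artist's paint brush with a thin wooden handle, 190 mm long, 8 mm thick, lying on the table to the robot's right. Origin: centre of its underside. Bystander.
Not all that is in view belongs to the job. There is more than one size of the cast_curled; the job needs the largest. What is shaped like the cast_open but yellow is not meant.

How it is judged:
By the outcome, as a careful person would: the job done as asked, in the order asked, and still so for the second after the job is handed in, with the robot touching nothing.
It also fails if it takes over 67 s, if anything falls off the work surface, if the arm or the gripper's body presses on something with over 40 N, if the wrist force passes 120 N, or if a joint passes its speed limit or range.

### The arm

A 6-joint arm with a two-finger parallel gripper is mounted at the origin on the work surface. World frame = base frame: x ahead of the robot, y to its left, z up, the work surface at z = 0. Lengths are in m, angles in degrees, forces in N, time in s.
With the tool pointing down it reaches from about 0.275 to 0.775 m from the base axis. Payload 14.6 kg.
Tool frame: the origin (TCP) lies midway between the tips of the shut fingers; the grasp point (between the pads) lies 19 mm behind it; z points along the fingers, y is the line along which they close (so a half turn about z gives the same grasp; the last joint's range is limited). The gripper opens to 85 mm and grips with 20 to 120 N. Pads are 22 mm wide; open, the fingers measure 114 mm over their backs; the gripper's body (76 mm by 85 mm) begins 54 mm behind the grasp point. The pads swing forward as they close: fully open they stand 13 mm farther back than shut.
Start: joints at [64.899, 15.075, -2.767, 72.158, 0, 81.102], TCP at [0.147, 0.504, 0.231] pointing down, gripper open.
Joint ranges: [-151.79, 151.79], [-50.71, 97.33], [-67.44, 78.34], [-121.81, 120.89], [-77.56, 73.72], [-180, 180]. Speed limits (degrees/s): [108.29, 108.29, 147.25, 159.86, 180, 180].

### API

Orientations are given as [roll, pitch, yaw] about the fixed x, y, z axes, in that order (R = Rz(yaw) Ry(pitch) Rx(roll)).
In Python, from cell import * gives the robot as it stands.
- The arm moves only by the tool carry_out, never from a script. Its argument "steps" is one flat list of numbers, 7 for each row, row after row: the shift along the tool's x, y, z in mm, then the turn, a rotation vector about the tool's x, y, z in rad, then the opening, from -1 (shut) to 1 (fully open), so that 0 is half open. A call has 1 to 20 rows; each row is the pose to reach, as a shift and turn from the pose commanded when the call began, along the tool's axes at that moment; what a row does not reach only later rows make up. A row lasts 1/12 s, in which the tool goes at most 41.7 mm and 7.16 degrees, less where a joint would pass 70% of its speed; a pose out of reach is approached as far as the arm can. A call with a gripper value outside its range is refused whole. The fingers move at their own pace and stop on an object; "force" is the grip in N (left out, the last holds). Time passes only in rows, so rows that repeat a pose let the fingers close. It gives the time, the measured TCP pose, the force, the opening and the grip force at its end, in the units of the state.
- observe(): the state, without advancing time (a new reading comes with each control period).
- capture(name): name is "scene" or "top" or "wrist"; returns the picture (480x640x3 uint8, red, green, blue); there is no depth.
- calibration(name): a dict with "camera_matrix" (3x3 intrinsics, pixels), "D" ([k1, k2, p1, p2, k3] as OpenCV has them; the pictures are not rectified), "extrinsics" (4x4, takes a point from camera to world coordinates); the wrist camera has in their place "hand_eye" (4x4, takes a point from camera to tool coordinates, whose origin is the TCP and whose axes are the flange's). Camera axes: x right, y down, z forward; pixel columns grow to the right and rows downward; lengths in m; the calibration is good to about 2 mm. A picture is of the moment at which its call begins: read the wrist's pose just before it. calibration takes no time and is no camera call.
- job_done(): hands the job in; it is judged then, once.
The state is a dict: "time_s": time; "joint_pos": joint angles; "qd": joint speeds; "joint_torque": joint torques, N m; "eef_pos": TCP position; "tool_rot": TCP orientation; "force": force on the tool from outside, world axes, zero at the start; "moment": the same for the moment, N m; "width": opening from 0.0 (shut) to 1.0 (fully open); "gripper_force": force on a finger pad.
Only numpy, scipy, OpenCV 4.12 (cv2) and the standard library are available. Lean on these libraries where they do the work, as an engineer would, in place of code of your own. Each camera call takes 0.05 s, during which the arm holds its last target. There are 200 camera calls.

## Working session

There is one attempt and no reset: what is moved stays moved. The work goes in short steps, Python scripts to look and compute and a tool call to move; the robot and the scene stay as the last step left them, time stands still between calls to the robot, and variables do not carry over. Pictures are saved under pics/ and viewed, at most 10 in all, crops included, and the job is handed in when it is done.

Besides the shell and the picture viewer there is one more tool, called after "Request:" as name(argument=value, ...) on one line, values as JSON. carry_out: Moves the arm, as the interface text tells. Its arguments: {"type":"object","properties":{"steps":{"type":"array"},"force":{"type":"number"}},"required":["steps"]}

```bash
mkdir -p pics; python3 - <<'E'
from cell import *
import cv2
for n in ("scene","top"):
    cv2.imwrite(f"pics/{n}0.png",capture(n)[:,:,::-1])
    c=calibration(n);print(n,c["camera_matrix"],c["D"],c["extrinsics"])
s=observe();print(s["eef_pos"],s["tool_rot"],s["time_s"],s["width"]);print(calibration("wrist"))
E
```

```text
scene [[496.89843481   0.         313.2076119 ]
 [  0.         496.89843481 232.04685125]
 [  0.           0.           1.        ]] [-0.08352941  0.          0.          0.          0.        ] [[ 0.58975511  0.64726834 -0.48294161  1.19723608]
 [ 0.80738001 -0.45918523  0.37052186 -0.43989297]
 [ 0.01806742 -0.60843456 -0.79339836  1.06424661]
 [ 0.          0.          0.          1.        ]]
top [[606.09531894   0.         316.89914153]
 [  0.         606.09531894 228.72902285]
 [  0.           0.           1.        ]] [0.04787524 0.         0.         0.         0.        ] [[ 0.0191343  -0.99858027  0.04971242  0.47534653]
 [-0.99976301 -0.01859328  0.01132275  0.02704727]
 [-0.01038236 -0.04991729 -0.99869939  1.76528434]
 [ 0.          0.          0.          1.        ]]
[0.14640299 0.50391017 0.23087306] [-1.79944841e+02 -6.45771379e-03  1.63797025e+02] 0.1 1.0000945400452843
{'camera_matrix': array([[364.70378016,   0.        , 317.43119034],
       [  0.        , 364.70378016, 237.91873776],
       [  0.        ,   0.        ,   1.        ]]), 'D': array([-0.02651309,  0.        ,  0.        ,  0.        ,  0.        ]), 'hand_eye': array([[ 3.40754770e-04, -9.48538259e-01, -3.16662367e-01,
         8.24246307e-02],
       [ 9.99999546e-01,  4.13326951e-05,  9.52272842e-04,
         8.67625258e-04],
       [-8.90178715e-04, -3.16662547e-01,  9.48537842e-01,
        -1.42021532e-01],
       [ 0.00000000e+00,  0.00000000e+00,  0.00000000e+00,
         1.00000000e+00]])}
```

View pics/top0.png

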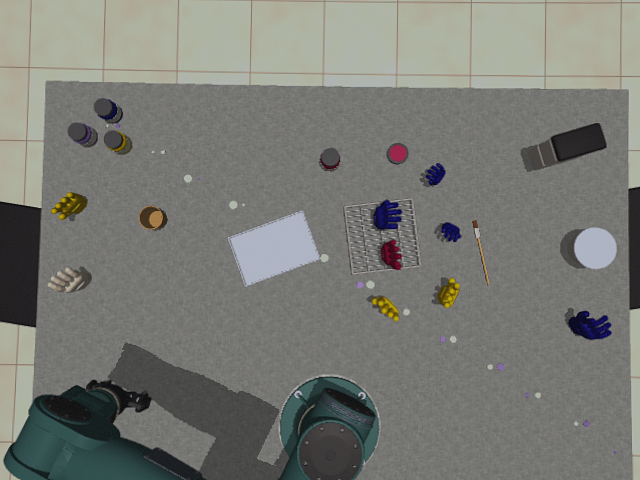

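View pics/scene0.png

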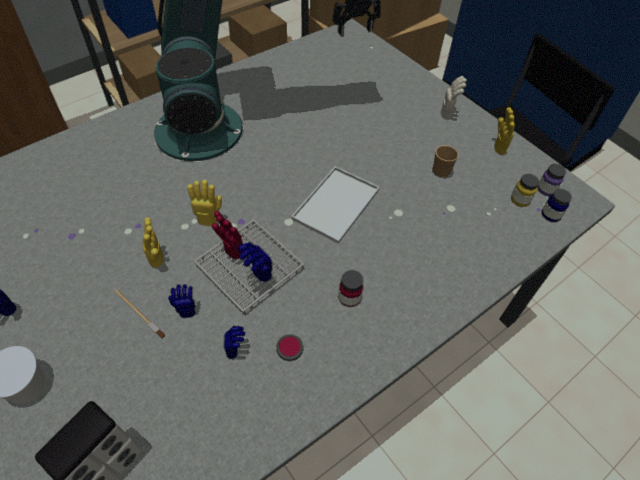

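The top view shows the tray at about (274,248), turned roughly 17°. The rack is at (383,237), turned slightly, with the pink and blue hands on it. The tray lies beyond the rack's +y end. Next I measure both.

```bash
cat >h.py <<'E'
from cell import *
import cv2, numpy as np
def ray(n,uv,z):
    c=calibration(n);K=c["camera_matrix"];T=c["extrinsics"]
    p=cv2.undistortPoints(np.float32(uv).reshape(-1,1,2),K,c["D"]).reshape(-1,2)
    d=np.c_[p,np.ones(len(p))]@T[:3,:3].T
    return T[:3,3]+d*((z-T[2,3])/d[:,2])[:,None]
def rect(m,z,n="top"):
    cs=max(cv2.findContours(m,0,1)[0],key=cv2.contourArea)
    b=cv2.boxPoints(cv2.minAreaRect(cv2.convexHull(cs)))
    w=ray(n,b,z)[:,:2];L=[np.linalg.norm(w[i]-w[i-1]) for i in range(4)]
    i=int(np.argmax([L[1],L[2]]));e=w[1+i]-w[i]
    return w.mean(0),np.round(L,4),np.degrees(np.arctan2(e[1],e[0])),b,w
def tray(im):
    m=((im.min(2)>150)*255).astype(np.uint8)
    m[:, 345:]=0;m[:190]=0;m[300:]=0;m[:,:200]=0
    m=cv2.morphologyEx(m,cv2.MORPH_CLOSE,np.ones((5,5)))
    return cv2.morphologyEx(m,cv2.MORPH_OPEN,np.ones((9,9)))
E
python3 - <<'E'
from h import *
im=capture("top")
t=rect(tray(im),.013);print("tray",t[0],t[1],t[2]);print(t[3],t[4])
r=im[185:290,325:440];g=r.min(2)
m=np.zeros(im.shape[:2],np.uint8)
bg=np.median(g);print(bg,np.percentile(g,[5,50,80,95]))
m[185:290,325:440]=(g>bg+45)*255
m[250:,:].T[:330]=0
m=cv2.morphologyEx(m,cv2.MORPH_CLOSE,np.ones((7,7)))
k=rect(m,.024);print("rack",k[0],k[1],k[2]);print(k[3],k[4])
o=im.copy()
for b in(t[3],k[3]): cv2.polylines(o,[np.int32(b*16)],True,(255,0,0),1,cv2.LINE_AA,4)
v=cv2.resize(o[180:300,215:435],None,fx=3.6,fy=3.6,interpolation=cv2.INTER_CUBIC)
cv2.imwrite("pics/chk.png",v[:,:,::-1])
E
```

```text
tray [0.50508572 0.17133182] [0.1498 0.2307 0.1501 0.2297] -68.65003287324456
[[227.1195  237.32437]
 [301.91464 209.76828]
 [319.8244  258.38046]
 [245.02927 285.93655]] [[0.53282941 0.30624749]
 [0.6168046  0.09141603]
 [0.47702285 0.03682831]
 [0.39368602 0.25083547]]
114.0 [ 14. 114. 119. 135.]
rack [ 0.5302503  -0.08780023] [0.0868 0.0251 0.0868 0.025 ] -157.35352830368114
[[353.89658 228.24138]
 [362.00003 224.99998]
 [373.24142 253.10344]
 [365.13797 256.34485]] [[ 0.56540586 -0.05951959]
 [ 0.57516728 -0.08263663]
 [ 0.49507986 -0.11605004]
 [ 0.48534819 -0.09299465]]
```

View pics/chk.png

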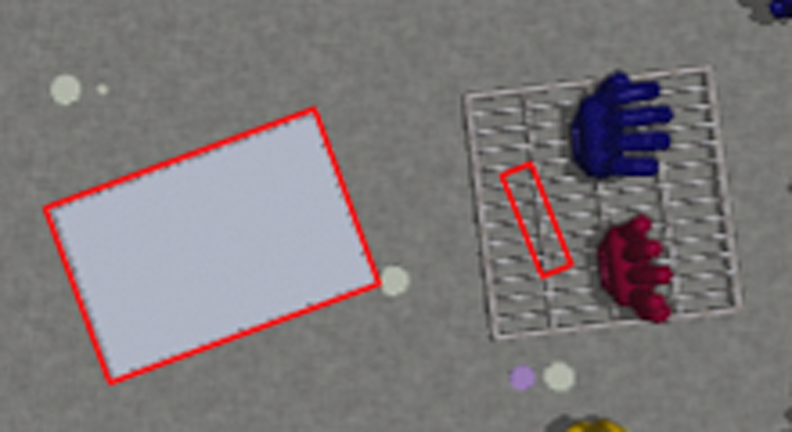

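```bash
cat >>h.py <<'E'
def delta(x,y,z,yaw):
    s=observe();p=s["eef_pos"];a=np.radians(s["tool_rot"][2]);d=np.array([x,y,z])-p;dy=(yaw-s["tool_rot"][2]+180)%360-180
    return np.round([1e3*(d[0]*np.cos(a)+d[1]*np.sin(a)),1e3*(d[0]*np.sin(a)-d[1]*np.cos(a)),-1e3*d[2]],1),round(-np.radians(dy),3)
E
python3 - <<'E'
from h import *
w=ray("top",np.array([(462,94),(712,66),(742,309),(494,340)])/3.6+[214.6,179.6],.025)[:,:2]
print(w,[np.linalg.norm(w[i]-w[i-1]) for i in range(4)],w.mean(0))
e=w[0]-w[3]+w[1]-w[2];f=w[0]-w[1]+w[3]-w[2]
print(np.degrees(np.arctan2(e[1],e[0])),np.degrees(np.arctan2(f[1],f[0]))-90)
print("jar",ray("top",[[330,158],[152,217]],.085))
print(delta(.661,.13,.10,104),delta(.661,.13,.007,104))
E
```

```text
[[ 0.62970211 -0.02689019]
 [ 0.65567872 -0.22588769]
 [ 0.46252547 -0.25176701]
 [ 0.43402897 -0.0556242 ]] [np.float64(0.1977716377841236), np.float64(0.20068579471754702), np.float64(0.194879239790302), np.float64(0.19820204233197858)] [ 0.54548382 -0.14004227]
7.995281272613028 7.8491846491413355
jar [[0.75718869 0.01333489 0.085     ]
 [0.58306395 0.50453238 0.085     ]]
(array([-598.5, -215.5,  130.9]), np.float64(1.044)) (array([-598.5, -215.5,  223.9]), np.float64(1.044))
```

Request:
carry_out(steps=[-300,-108,0,0,0,0.5,-1,-300,-108,0,0,0,0.5,-1,-300,-108,0,0,0,0.5,-1,-300,-108,0,0,0,0.5,-1,-300,-108,0,0,0,0.5,-1,-300,-108,0,0,0,0.5,-1,-300,-108,0,0,0,0.5,-1,-300,-108,0,0,0,0.5,-1,-598,-215,130,0,0,1.044,-1,-598,-215,130,0,0,1.044,-1,-598,-215,130,0,0,1.044,-1,-598,-215,130,0,0,1.044,-1,-598,-215,130,0,0,1.044,-1,-598,-215,130,0,0,1.044,-1,-598,-215,130,0,0,1.044,-1,-598,-215,130,0,0,1.044,-1,-598,-215,130,0,0,1.044,-1,-598,-215,130,0,0,1.044,-1,-598,-215,130,0,0,1.044,-1,-598,-215,130,0,0,1.044,-1])

```text
time_s: 1.82
eef_pos: [0.66, 0.1317, 0.1019]
tool_rot: [180.0, -0.0, 104.0]
force: [0.1, 0.5, -0.9]
width: 0.004
gripper_force: 0.0
```

Request:
carry_out(steps=[0,0,25,0,0,0,-1,0,0,50,0,0,0,-1,0,0,70,0,0,0,-1,0,0,85,0,0,0,-1,0,0,92,0,0,0,-1,0,0,94,0,0,0,-1,0,-6,94,0,0,0,-1,0,-12,94,0,0,0,-1,0,-18,94,0,0,0,-1,0,-24,94,0,0,0,-1,0,-30,94,0,0,0,-1,0,-34,94,0,0,0,-1,0,-38,94,0,0,0,-1,0,-42,94,0,0,0,-1,0,-45,94,0,0,0,-1,0,-48,94,0,0,0,-1])

```text
time_s: 3.15
eef_pos: [0.6142, 0.1191, 0.0074]
tool_rot: [180.0, 0.0, 104.0]
force: [1.9, -1.2, 0.5]
width: 0.003
gripper_force: 0.6
```

```bash
python3 - <<'E'
from h import *
im=capture("top")
cv2.imwrite("pics/t2.png",cv2.resize(im[150:330,180:450],None,fx=2.9,fy=2.9)[:,:,::-1])
cv2.imwrite("pics/w2.png",capture("wrist")[:,:,::-1])
t=rect(tray(im),.013);print("tray",t[0],t[1],t[2],observe()["force"])
E
```

```text
tray [0.50270394 0.26818191] [0.0867 0.0579 0.0867 0.0577] -178.56847528897586 [-0.87901539 -1.01975629  0.03416967]
```

View pics/t2.png

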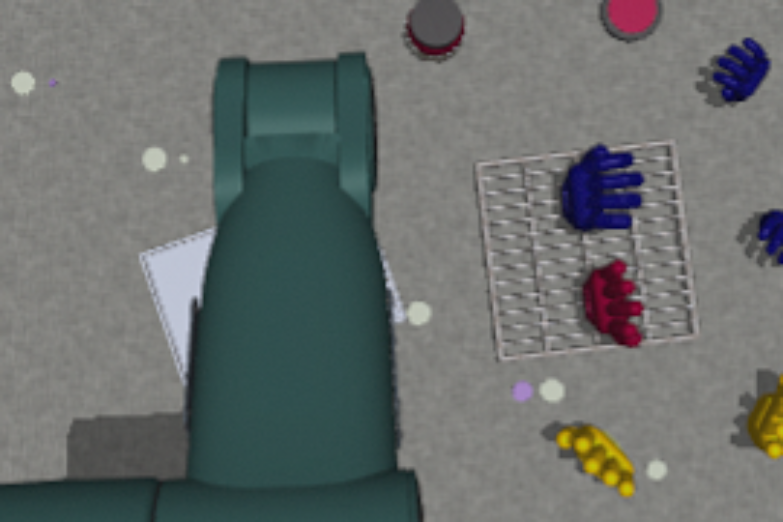

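The top view is occluded by the arm. The tray corner at (403,322) in the crop has barely moved, so contact is only just starting. I continue the push.

Request:
carry_out(steps=[0,-3,0,0,0,0,-1,0,-6,0,0,0,0,-1,0,-9,0,0,0,0,-1,0,-12,0,0,0,0,-1,0,-15,0,0,0,0,-1,0,-18,0,0,0,0,-1,0,-18,0,0,0,0,-1])

```text
time_s: 3.83
eef_pos: [0.596, 0.1148, 0.0073]
tool_rot: [-180.0, -0.0, 104.0]
force: [1.1, 0.8, 0.4]
width: 0.002
gripper_force: 0.1
```

```bash
python3 - <<'E'
from h import *
im=capture("scene")
h=((im.min(2)>150)*255).astype(np.uint8)
n,l,s,c=cv2.connectedComponentsWithStats(h)
print(s[s[:,4]>800])
cv2.imwrite("pics/s2.png",cv2.resize(im[130:330,180:440],None,fx=3,fy=3)[:,:,::-1])
E
```

```text
[[     0      0    640    480 260270]
 [    50     70     57     50   1713]
 [   498    140    142    260  16301]
 [   550    317     90    149   7232]
 [     0    346     36     51   1455]
 [   337    351    210    129  12047]
 [   496    404    116     76   5175]]
```

View pics/s2.png

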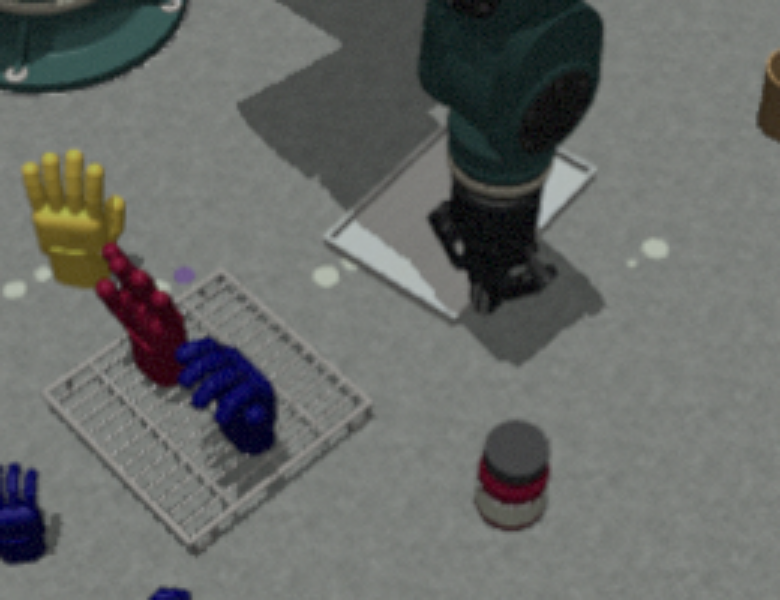

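The scene view shows three tray corners in the crop: (324,240), (457,320) and (597,170). I cast these to get the tray's pose.

```bash
cat >>h.py <<'E'
RC=np.array([.5455,-.140]);RY=7.9
def rel(c):
    a=np.radians(RY);d=np.array(c)-RC
    return np.round(1e3*np.array([d@[np.cos(a),np.sin(a)],d@[-np.sin(a),np.cos(a)]]),1)
E
python3 - <<'E'
from h import *
w=ray("scene",np.array([(324,240),(457,320),(597,170)])/3+[179.67,129.67],.013)[:,:2]
print(w,np.linalg.norm(w[1]-w[0]),np.linalg.norm(w[2]-w[1]))
e=w[2]-w[1];print("yaw",np.degrees(np.arctan2(-e[0],e[1])));e=w[1]-w[0];print(np.degrees(np.arctan2(e[1],e[0])))
c=(w[0]+w[2])/2;print(c,rel(c))
E
```

```text
[[0.45371289 0.03945306]
 [0.59776192 0.08324948]
 [0.53244844 0.30314112]] 0.15055978385947805 0.2293865369693339
yaw 16.54277392552736
16.911277604896217
[0.49308066 0.17129709] [ -9.1 315.5]
```

Request:
carry_out(steps=[0,6,0,0,0,0,-1,0,10,0,0,0,0,-1,0,10,-25,0,0,0,-1,0,10,-60,0,0,0,1,0,10,-80,0,0,-0.047,1,35,-10,-80,0,0,-0.047,1,70,-24,-80,0,0,-0.047,1,105,-38,-80,0,0,-0.047,1,140,-52,-80,0,0,-0.047,1,175,-66,-80,0,0,-0.047,1,210,-80,-80,0,0,-0.047,1,235,-94,-80,0,0,-0.047,1,235,-94,-70,0,0,-0.047,1,235,-94,-45,0,0,-0.047,1,235,-94,-25,0,0,-0.047,1,235,-94,-10,0,0,-0.047,1,235,-94,0,0,0,-0.047,1,235,-94,6,0,0,-0.047,1,235,-94,11,0,0,-0.047,1,235,-94,11,0,0,-0.047,1])

```text
time_s: 5.55
eef_pos: [0.4489, 0.3201, -0.0042]
tool_rot: [-180.0, 0.0, 106.7]
force: [-0.9, 0.2, -0.4]
width: 1.001
gripper_force: 0.0
```

```bash
python3 - <<'E'
from h import *
im=capture("wrist");cv2.imwrite("pics/w3.png",im[:,:,::-1])
im=capture("scene");cv2.imwrite("pics/s3.png",cv2.resize(im[130:330,180:440],None,fx=3,fy=3)[:,:,::-1])
s=observe();print(s["eef_pos"],s["tool_rot"],s["force"],s["width"])
E
```

```text
[ 0.449144    0.32032705 -0.00325955] [ 1.79963177e+02 -7.58655717e-03  1.06664757e+02] [ 0.55722084 -0.15247188 -0.21471336] 1.000901131395822
```

View pics/s3.png

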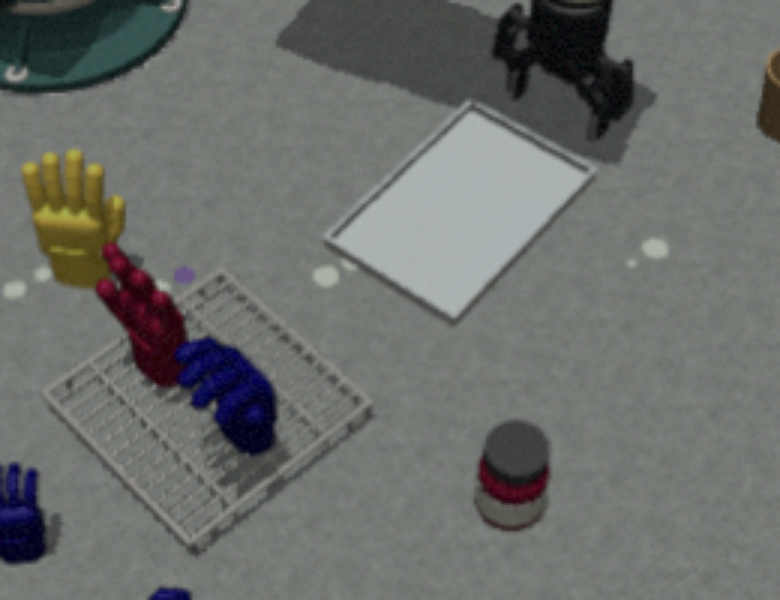

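The scene crop shows the tray unmoved, with back corners at (472,103) and (597,170), and the open fingers behind its back end. I start an arced two-finger push.

Request:
carry_out(steps=[-8,0,0,0,0,0,1,-16,0,0,0,0,0,1,-24,0,0,0,0,0,1,-27,0,0,0,0,0,1,-30,0,0,0,0,0,1,-33,0,0,0,0,0,1,-36,0.7,0,0,0,0.006,1,-40,1.4,0,0,0,0.012,1,-44,2.2,0,0,0,0.018,1,-48,2.9,0,0,0,0.024,1,-52,3.6,0,0,0,0.03,1,-56,4.2,0,0,0,0.036,1,-60,4.8,0,0,0,0.042,1,-64,5.4,0,0,0,0.048,1,-68,6,0,0,0,0.054,1,-72,6.6,0,0,0,0.06,1,-76,7.1,0,0,0,0.066,1,-80,7.6,0,0,0,0.072,1,-83,7.9,0,0,0,0.077,1,-83,7.9,0,0,0,0.077,1])

```text
time_s: 7.32
eef_pos: [0.4803, 0.2422, -0.0038]
tool_rot: [-180.0, 0.0, 102.2]
force: [0.0, 0.4, 0.2]
width: 0.999
gripper_force: 0.0
```

```bash
python3 - <<'E'
from h import *
im=capture("scene");cv2.imwrite("pics/s4.png",cv2.resize(im[130:330,180:440],None,fx=3,fy=3)[:,:,::-1])
s=observe();print(s["eef_pos"],s["tool_rot"],s["force"],s["width"])
E
```

```text
[ 0.48012568  0.24236759 -0.00384048] [-1.79980134e+02  4.08456549e-02  1.02221330e+02] [ 0.10159284 -0.54329562 -0.77204917] 1.0018967028836139
```

View pics/s4.png

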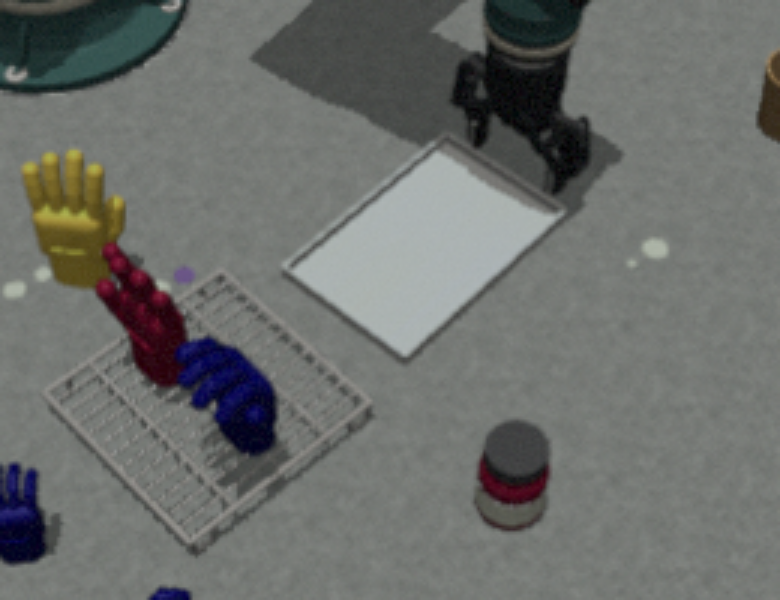

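The tray moved and turned, and it is in line with the rack. Its crop corners are at (283,268), (405,360), (567,211) and (448,137). The rack's are at (222,270), (372,405), (195,550) and (45,392). I measure both in this one view.

```bash
cat >>h.py <<'E'
def pose(pts,z):  # crop s*: front-x, front+x, back+x, back-x
    w=ray("scene",np.array(pts)/3+[179.67,129.67],z)[:,:2]
    e=w[2]-w[1]+w[3]-w[0];f=w[1]-w[0]+w[2]-w[3]
    return w.mean(0),np.degrees([np.arctan2(-e[0],e[1]),np.arctan2(f[1],f[0])]),[np.linalg.norm(w[i]-w[i-1]) for i in range(4)]
E
python3 - <<'E'
from h import *
t=pose([(283,268),(405,360),(567,211),(448,137)],.014);print(t,rel(t[0]))
r=pose([(45,392),(195,546),(372,405),(222,270)],.024);print(r,rel(r[0]))
E
```

```text
(array([0.50983581, 0.11657627]), array([11.95250024, 12.37514954]), [np.float64(0.22595884754651785), np.float64(0.14933559098633228), np.float64(0.2307667986702727), np.float64(0.14455474414851407)]) [-1.00e-01  2.59e+02]
(array([ 0.54897765, -0.14268906]), array([7.96844213, 7.55494469]), [np.float64(0.19352693817932676), np.float64(0.199698954894236), np.float64(0.19216676094764235), np.float64(0.19753617175407104)]) [ 3.1 -3.1]
```

Request:
carry_out(steps=[-4,0,0,0,0,0,1,-8,0,0,0,0,0,1,-12,0,0,0,0,0,1,-16,0,0,0,0,0,1,-20,0,0,0,0,0,1,-24,0.7,0,0,0,0.006,1,-28,1.5,0,0,0,0.012,1,-32,2.2,0,0,0,0.018,1,-36,2.8,0,0,0,0.024,1,-40,3.5,0,0,0,0.03,1,-44,4.1,0,0,0,0.036,1,-48,4.7,0,0,0,0.042,1,-52,5.3,0,0,0,0.048,1,-56,5.8,0,0,0,0.054,1,-60,6.4,0,0,0,0.06,1,-64,6.9,0,0,0,0.066,1,-68,7.4,0,0,0,0.072,1,-70,7.6,0,0,0,0.075,1,-70,7.6,0,0,0,0.075,1])

```text
time_s: 8.95
eef_pos: [0.5026, 0.1757, -0.0037]
tool_rot: [180.0, 0.0, 97.9]
force: [-0.2, 0.7, 0.9]
width: 0.999
gripper_force: 0.0
```

```bash
python3 - <<'E'
from h import *
im=capture("scene");cv2.imwrite("pics/s5.png",cv2.resize(im[130:330,180:440],None,fx=3,fy=3)[:,:,::-1])
s=observe();print(s["eef_pos"],s["tool_rot"],s["force"]);print(delta(.530,-.0145,-.004,97.9))
E
```

```text
[ 0.50250044  0.17587553 -0.00369545] [1.79997255e+02 1.52727029e-02 9.79405401e+01] [-0.34917044 -0.07447678  0.21456592]
(array([-192.3,    0.9,    0.3]), np.float64(0.001))
```

View pics/s5.png

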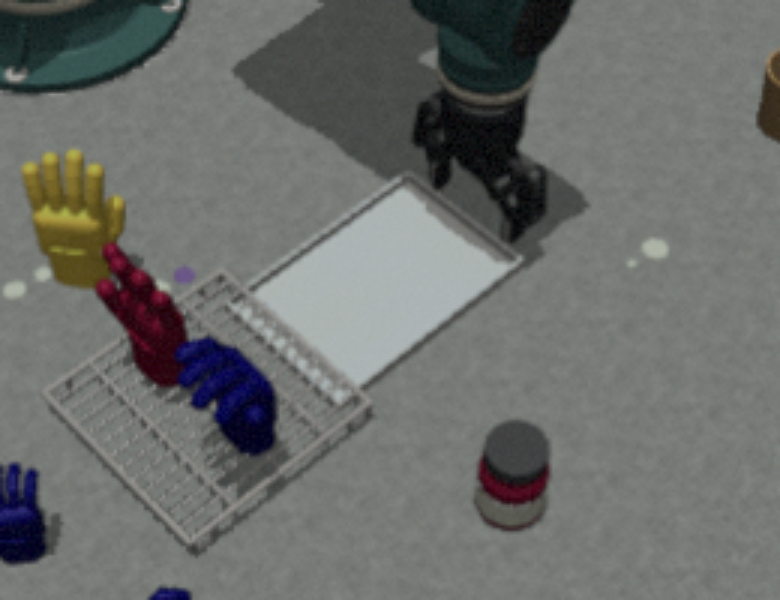

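The tray's front is under the rack and it looks square, with back corners at (407,174) and (522,259) in the crop. I push on straight.

Request:
carry_out(steps=[-4,0,0,0,0,0,1,-10,0,0,0,0,0,1,-17,0,0,0,0,0,1,-24,0,0,0,0,0,1,-31,0,0,0,0,0,1,-38,0,0,0,0,0,1,-45,0,0,0,0,0,1,-52,0,0,0,0,0,1,-59,0,0,0,0,0,1,-66,0,0,0,0,0,1,-73,0,0,0,0,0,1,-80,0,0,0,0,0,1,-87,0,0,0,0,0,1,-94,0,0,0,0,0,1,-101,0,0,0,0,0,1,-108,0,0,0,0,0,1,-114,0,0,0,0,0,1,-119,0,0,0,0,0,1,-122,0,0,0,0,0,1,-122,0,0,0,0,0,1])

```text
time_s: 10.67
eef_pos: [0.5194, 0.0547, -0.0037]
tool_rot: [-180.0, 0.0, 97.9]
force: [-0.5, -0.3, 1.3]
width: 0.998
gripper_force: 0.0
```

```bash
python3 - <<'E'
from h import *
im=capture("scene");cv2.imwrite("pics/s6.png",cv2.resize(im[130:330,180:440],None,fx=3,fy=3)[:,:,::-1])
s=observe();print(s["eef_pos"],s["tool_rot"],s["force"]);print(delta(.530,-.0145,-.004,97.9))
w=ray("scene",np.array([(407,174),(522,259)])/3+[179.67,129.67],.015)[:,:2];e=w[1]-w[0]
print(w,np.degrees(np.arctan2(e[1],e[0])),rel(w.mean(0)),np.linalg.norm(e))
E
```

```text
[ 0.5193601   0.05493996 -0.0037506 ] [-1.79998069e+02  2.36377629e-02  9.79327810e+01] [-0.59752028 -0.12607475  0.55578315]
(array([-70.2,   1. ,   0.2]), np.float64(0.001))
[[0.43295211 0.14940273]
 [0.57796262 0.17305639]] 9.264317940212232 [  1.7 303.9] 0.14692700464340108
```

View pics/s6.png

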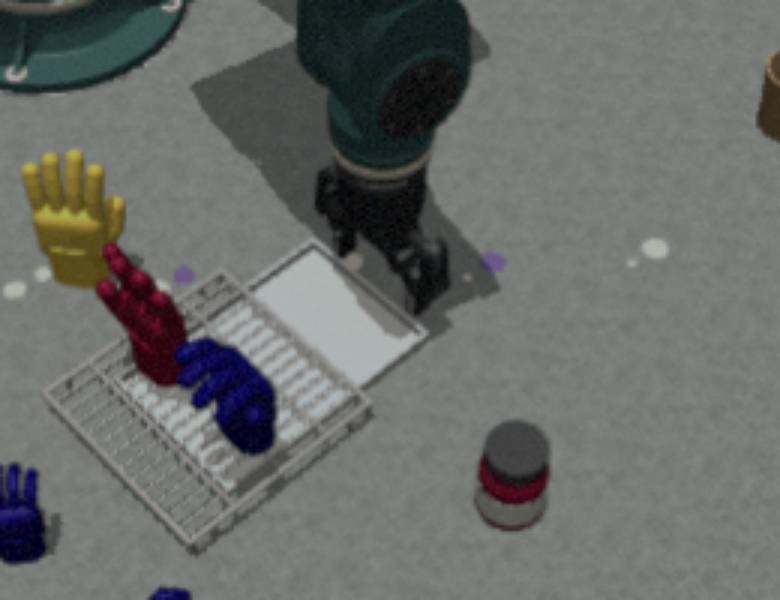

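The tray is square under the rack, with back corners at (312,240) and (429,332), and the rack has not moved. About 70 mm remain. I finish the push, then back off straight and up.

Request:
carry_out(steps=[-4,0,0,0,0,0,1,-9,0,0,0,0,0,1,-14,0,0,0,0,0,1,-19,0,0,0,0,0,1,-24,0,0,0,0,0,1,-29,0,0,0,0,0,1,-34,0,0,0,0,0,1,-39,0,0,0,0,0,1,-44,0,0,0,0,0,1,-49,0,0,0,0,0,1,-54,0,0,0,0,0,1,-59,0,0,0,0,0,1,-63,0,0,0,0,0,1,-66,0,0,0,0,0,1,-68,0,0,0,0,0,1,-69,0,0,0,0,0,1,-69,0,0,0,0,0,1])

```text
time_s: 12.13
eef_pos: [0.5289, -0.0132, -0.0037]
tool_rot: [180.0, 0.0, 98.0]
force: [-0.0, -0.3, -0.3]
width: 0.997
gripper_force: 0.0
```

Request:
carry_out(steps=[5,0,0,0,0,0,1,15,0,0,0,0,0,1,30,0,0,0,0,0,1,50,0,0,0,0,0,1,80,0,-10,0,0,0,1,110,0,-30,0,0,0,1,140,0,-60,0,0,0,1,170,0,-80,0,0,0,1,200,0,-80,0,0,0,1,230,0,-80,0,0,0,1,250,0,-80,0,0,0,1,250,0,-80,0,0,0,1])

```text
time_s: 13.13
eef_pos: [0.493, 0.2386, 0.0764]
tool_rot: [180.0, -0.0, 98.2]
force: [-0.4, -0.3, -0.8]
width: 1.0
gripper_force: 0.0
```

```bash
python3 - <<'E'
from h import *
a=cv2.resize(capture("top")[180:300,325:435],None,fx=3.6,fy=3.6,interpolation=cv2.INTER_CUBIC)
b=cv2.resize(capture("scene")[205:325,185:315],None,fx=3,fy=3)
b=cv2.copyMakeBorder(b,0,a.shape[0]-b.shape[0],0,0,0)
cv2.imwrite("pics/f.png",np.hstack([a,b])[:,:,::-1]);print(a.shape)
E
```

```text
(432, 396, 3)
```

View pics/f.png

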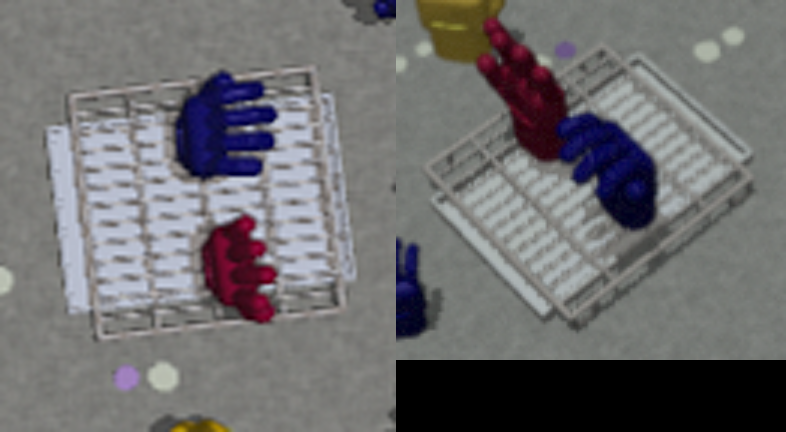

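The top crop shows the tray square and laterally centred. It overhangs about 19 mm at the near end (+y) and 11 mm at the far end, so I nudge it a further 3.5 mm.

Request:
carry_out(steps=[-30,0,0,0,0,0,1,-60,0,0,0,0,0,1,-90,0,20,0,0,0,1,-120,0,45,0,0,0,1,-150,0,65,0,0,0,1,-180,0,78,0,0,0,1,-205,0,80,0,0,0,1,-225,0,80,0,0,0,1,-238,0,80,0,0,0,1,-244,0,80,0,0,0,1,-248,0,80,0,0,0,1,-250,0,80,0,0,0,1,-251.5,0,80,0,0,0,1,-253,0,80,0,0,0,1,-253.5,0,80,0,0,0,1,-253.5,0,80,0,0,0,1])

```text
time_s: 14.57
eef_pos: [0.5293, -0.0159, -0.0036]
tool_rot: [180.0, -0.0, 98.0]
force: [-0.8, 3.8, 2.4]
width: 0.998
gripper_force: 1.7
```

Request:
carry_out(steps=[5,0,0,0,0,0,1,15,0,0,0,0,0,1,30,0,0,0,0,0,1,50,0,0,0,0,0,1,80,0,-10,0,0,0,1,110,0,-30,0,0,0,1,140,0,-60,0,0,0,1,170,0,-80,0,0,0,1,200,0,-80,0,0,0,1,220,0,-80,0,0,0,1,220,0,-80,0,0,0,1])

```text
time_s: 15.48
eef_pos: [0.4979, 0.2053, 0.0766]
tool_rot: [180.0, -0.0, 98.2]
force: [0.2, -0.9, -0.5]
width: 1.0
gripper_force: 0.0
```

```bash
python3 - <<'E'
from h import *
im=capture("top").astype(int)
o=cv2.cvtColor(cv2.imread("pics/f.png"),cv2.COLOR_BGR2RGB)
# extent of bluish-white tray pixels along the centre row: compare before/after in crop scale
a=cv2.resize(im[180:300,325:435].astype(np.uint8),None,fx=3.6,fy=3.6,interpolation=cv2.INTER_CUBIC)
for q in (o[:,:396],a):
    q=q.astype(int);m=(q.min(2)>135)&(q[:,:,2]-q[:,:,0]>8)
    print([(np.where(m[r])[0].min(),np.where(m[r])[0].max()) for r in (160,200,240,265)])
d=np.abs(a.astype(int)-o[:,:396]).max(2);print((d[60:345,62:330]>60).sum())
E
```

```text
[(np.int64(51), np.int64(340)), (np.int64(55), np.int64(345)), (np.int64(60), np.int64(351)), (np.int64(62), np.int64(350))]
[(np.int64(53), np.int64(343)), (np.int64(59), np.int64(347)), (np.int64(62), np.int64(350)), (np.int64(65), np.int64(356))]
114
```

```bash
python3 -c "
from cell import *
print(job_done())"
```

```text
the job is handed in; nothing more can be done
None
```

The tray lies flat and square beneath the rack, sticking out an estimated 16 mm at the near end and 14 mm at the far end; the rack and hands look unmoved in the camera images, and the job is handed in.

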